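# Hook the red drill-bit cassette out of its deep bay

## Robot

A 6-joint arm with a two-finger parallel gripper is mounted at the origin on a cart in front of the work surface, level with it; the furniture and walls round the work are solid. World frame = base frame: x ahead of the robot, y to its left, z up, the work surface at z = 0. Lengths are in m, angles in rad, forces in N, time in s.
With the tool pointing down it reaches from about 0.15 to 0.775 m from the base axis. Payload 6.1 kg.
Tool frame: the origin (TCP) lies midway between the tips of the shut fingers; the grasp point (between the pads) lies arm.grip_depth behind it (arm.grip_depth is the distance from the TCP to the grasp point, in m); z points along the fingers, y is the line along which they close (so a half turn about z gives the same grasp; the last joint's range is limited). The gripper opens to 85 mm and grips with 20 to 120 N. Pads are 22 mm wide; open, the fingers measure 114 mm over their backs; the gripper's body (76 mm by 85 mm) begins 54 mm behind the grasp point. The pads swing forward as they close: fully open they stand 13 mm farther back than shut.
Start: joints at [1.137, 0.126, -0.04, 1.405, 0, 1.571], TCP at [0.221, 0.476, 0.192] pointing down, gripper open.
Joint ranges: [-2.72, 2.72], [-0.95, 1.95], [-1.27, 1.35], [-1.78, 2.02], [-1.46, 1.47], [-3.14, 3.14]. Speed limits (rad/s): [2.39, 2.39, 3.01, 3.14, 3.14, 3.14].

## Interface

Orientations are given as a unit quaternion [x, y, z, w].
In Python, from cell import arm gives the robot as it stands. The module is installed in compiled form; this text tells all that it offers. Calls block until the motion is done:
- arm.goto(position, orientation): joint-space move of the TCP to a pose.
- arm.movel(position, ori=None, v=0.15, f_stop=None): straight line of the TCP; ori=None keeps the orientation; v is the mean speed in m/s. With f_stop (N) it stops when the force on the tool has changed by that much, and returns True; else False.
- arm.movej(angles): joint-space move.
- arm.command_gripper(opening): finger opening in m; the grip force is fixed at half the most; returns when the fingers have stopped.
- arm.sleep(seconds).
- arm.inverse_kinematics(position, orientation): joint angles nearest the present ones, or None.
- arm.get_obs(): the state.
- arm.get_image(name): name is "scene" or "top" or "wrist"; returns (picture, depth): 384x512x3 uint8, blue, green, red; 384x512 float32, m along the optical axis (not along the pixel's ray), 0 where there is no reading.
- arm.camera_params(name): a dict with "camera_matrix" (3x3 intrinsics, pixels), "k1" (the pictures are not rectified: a ray, as slopes to the right and down, at radius r is drawn at 1 + k1 r^2 times it, then the intrinsics apply), "R" (3x3) and "t" (3): a world point X has camera coordinates R X + t. Camera axes: x right, y down, z forward; pixel columns grow to the right and rows downward; lengths in m; the calibration is good to about 2 mm. A picture is of the moment at which its call begins: read the wrist's pose just before it. camera_params takes no time and is no camera call; for the wrist camera it gives the pose at the moment of the call.
A pose or a line that the arm cannot do raises arm.Unreachable and nothing moves.
- arm.hand_in(): hands the job in; it is judged then, once.
The state is a dict: "clock": time; "joint_positions": joint angles; "dq": joint speeds; "joint_efforts": joint torques, N m; "tcp_pos": TCP position; "tool_rot": TCP orientation; "force": force on the tool from outside, world axes, zero at the start; "torque": the same for the moment, N m; "gripper_width": finger opening in m; "finger_force": force on a finger pad.
Only numpy, scipy, OpenCV 4.12 (cv2) and the standard library are available. Lean on these libraries where they do the work, as an engineer would, in place of code of your own. Each camera call takes 0.05 s, during which the arm holds its last target. There are 200 camera calls.

## Task

Take the hook picker by its yellow handle, fish the red cassette out of its deep bay in the plywood rack by its wire bail, and set it down without dropping it, upright in the middle of the black mat; then hang the picker back in its grey holder tube and let go. Touch the cassettes with the picker only, never with the fingers, and leave the blue cassette in its bay.

Things in the scene. Friction and masses are not known exactly. Their poses are not given: they have to be found in the camera images.
- red_cassette: Red flat box 108x44x24 mm (x,y,z), 160 g. Origin: centre of underside, z up. A rigid 5 mm wire bail stands over its middle: an arch across y in the plane x=0, legs at y=+-16 mm (27 clear), peaked to its apex at y=0, underside of the apex at z=69.5 mm. Lid under it at z=24. Stands in either bay of the rack, on its floor 8 mm above the worktop; within 4 mm and 4 degrees of the bay's middle.
- blue_cassette: The same in blue, in the rack's other bay; it stays there. The rack is fixed: two open-topped bays side by side, 68 mm between centres, each 124x60 mm inside (long side along the cassettes' x), walls 8 mm, rim 135 mm above the worktop.
- picker: Hook picker, 120 g, hung in the tube of the dock. Origin: middle of its yellow handle 26x20x44 mm (x,y,z); pinch across y. Disc, 66 mm diameter, from 24 to 28 mm below. Then a 6 mm rod at x=-13 mm, ending in a hook in the xz plane: bottom at x=0, 135 mm below the origin (a bail rests there, at -129), free tip at x=+13 rising to -119; 32 mm long in all. It goes under a bail along its +x, off along -x.
- dock: Fixed wooden board. Origin: at worktop height under the centre of its black mat, 180x160 mm (x,y), mat top 15 mm above the worktop. Grey holder tube at x=0, y=+130 mm in its frame: inner diameter 52, outer 58, rim 128 mm above the worktop. Hung up, the picker's disc lies on the rim, its handle's middle 156 mm above the worktop, the hook inside the tube clear of the bottom.
Things that resemble listed ones, but are neither listed nor needed, are in the scene too. There is more than one size of the blue_cassette; the job needs the largest.

How it is judged:
By the outcome, as a careful person would: the job done as asked, in the order asked, and still so for the second after the job is handed in, with the robot touching nothing.
It also fails if it takes over 64 s, if anything falls off the work surface, if the arm or the gripper's body presses on something with over 40 N, if the wrist force passes 120 N, or if a joint passes its speed limit or range.

## Working session

There is one attempt and no reset: what is moved stays moved. The work goes in short steps, each a Python script; the robot and the scene stay as the last script left them, time stands still between calls to the robot, and variables do not carry over. Pictures are saved under pics/ and viewed, at most 10 in all, crops included, and the job is handed in when it is done.

```bash
mkdir -p pics; cat > h.py <<'E'
import numpy as np, cv2
from cell import arm
def rays(name,px,P=None):
    P=P or arm.camera_params(name);K=np.array(P["camera_matrix"]);R=np.array(P["R"]);t=np.array(P["t"])
    px=np.atleast_2d(px).astype(float)
    d=np.array([P["k1"],0,0,0,0.])
    n=cv2.undistortPoints(px[:,None],K,d)[:,0]
    D=np.c_[n,np.ones(len(n))]@R
    return -R.T@t,D   # D has camera z=1
def onplane(name,px,z,P=None):
    o,D=rays(name,px,P); return o+D*((z-o[2])/D[:,2])[:,None]
def bydepth(name,px,dep,P=None):
    o,D=rays(name,px,P); px=np.atleast_2d(px).astype(int)
    return o+D*dep[px[:,1],px[:,0]][:,None]
def tri(o1,d1,o2,d2):
    A=np.c_[d1,-d2]; s=np.linalg.lstsq(A,o2-o1,rcond=None)[0]
    a,b=o1+s[0]*d1,o2+s[1]*d2; return (a+b)/2,np.linalg.norm(a-b)
E
python3 - <<'E'
from h import *
ims=[]
for n in("scene","top","wrist"):
    P=arm.camera_params(n);im,d=arm.get_image(n);np.savez(""+n,im=im,d=d);cv2.imwrite(f"pics/{n}0.png",im)
    print(n,np.round(-np.array(P["R"]).T@P["t"],3),np.round(P["R"],2).tolist(),P["k1"],P["camera_matrix"][0][0])
o=arm.get_obs();print(o["clock"],o["tool_rot"],arm.grip_depth)
cv2.imwrite("pics/two0.png",np.hstack([cv2.imread("pics/scene0.png"),cv2.imread("pics/top0.png")])[:, :])
E
```

```text
scene [-0.019 -0.371  0.639] [[0.45, -0.89, -0.01], [-0.55, -0.27, -0.79], [0.7, 0.36, -0.61]] -0.038944099468364406 351.9779185470084
top [ 0.382 -0.068  1.483] [[-0.0, -1.0, -0.01], [-0.99, 0.0, -0.14], [0.14, 0.01, -0.99]] 0.010715141414783205 498.4748661893993
wrist [0.149 0.51  0.373] [[0.42, 0.91, -0.0], [0.86, -0.4, 0.31], [0.28, -0.13, -0.95]] -0.014580758436134282 300.12754015965567
0.15 [ 2.15187613e-01  9.76572545e-01 -5.79739719e-04 -1.36556947e-04] 0.0187
```

View pics/top0.png

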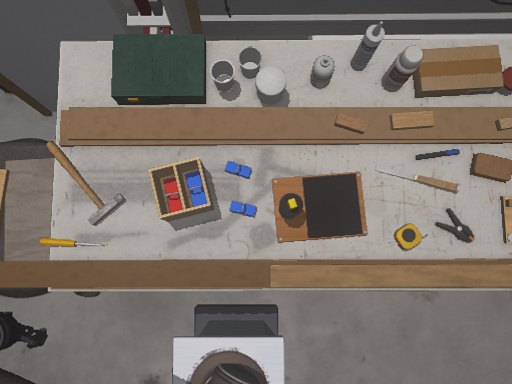

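View pics/scene0.png

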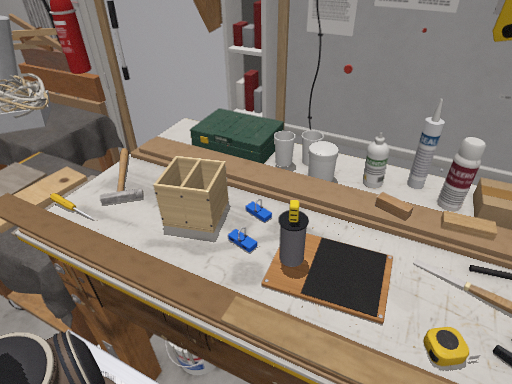

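Top view: the picker's yellow handle is at (292,203) and the mat at (333,205). The rack is at (184,190), with red in the left bay at (172,193) and blue in the right bay at (196,188). The blue items at (238,169) and (243,208) lie loose on the worktop and are far smaller than 108 mm, so they are decoys. The yellow tape measure at (408,236) isn't the handle, which sits on a disc on the grey tube next to the mat.

```bash
cat > m1.py <<'E'
from h import *
D={n:np.load(n+".npz") for n in("scene","top")}
def mask(n,what,roi):
    im=D[n]["im"];hsv=cv2.cvtColor(im,cv2.COLOR_BGR2HSV);m=np.zeros(im.shape[:2],np.uint8)
    lo,hi={"y":((20,120,120),(35,255,255)),"k":((0,0,0),(180,90,50)),"r":((0,150,60),(6,255,255)),"b":((105,130,60),(130,255,255))}[what]
    x0,y0,x1,y1=roi;m[y0:y1,x0:x1]=cv2.inRange(hsv,lo,hi)[y0:y1,x0:x1]
    c=max(cv2.findContours(m,0,2)[0],key=cv2.contourArea);return c
def quad(c):
    M=cv2.approxPolyDP(cv2.convexHull(c),0.04*cv2.arcLength(c,True),True)[:,0];return M
ct,cs=mask("top","y",(275,190,310,215)),mask("scene","y",(280,190,310,226))
for n,c in(("top",ct),("scene",cs)):print(n,cv2.boundingRect(c),cv2.minAreaRect(c))
kt,ks=mask("top","k",(303,165,370,245)),mask("scene","k",(303,230,400,320))
qt,qs=quad(kt),quad(ks);print(qt.tolist(),qs.tolist())
P=onplane("top",qt,.015);Q=onplane("scene",qs,.015);print(np.round(P,3).tolist(),P.mean(0));print(np.round(Q,3).tolist(),Q.mean(0))
mt=cv2.minAreaRect(kt);print(mt)
d=D["top"]["d"]
print("depth mat",bydepth("top",[[333,205],[345,190]],d),"handle top",bydepth("top",[ct[:,0].mean(0)],d))
for w,roi in(("r",(150,160,185,220)),("b",(183,160,215,215)),("b",(222,155,255,182)),("b",(225,195,260,220))):
    c=mask("top",w,roi);r=cv2.minAreaRect(c);b=cv2.boxPoints(r);p=onplane("top",b,.03);print(w,r[0],np.round(p.mean(0),3),np.linalg.norm(p[0]-p[1]).round(3),np.linalg.norm(p[1]-p[2]).round(3))
E
python3 m1.py; python3 - <<'E'
import cv2,numpy as np
t=cv2.imread("pics/top0.png");s=cv2.imread("pics/scene0.png")
a=cv2.resize(t[150:240,145:265],(480,360),interpolation=2);b=cv2.resize(t[180:230,270:320],(300,300),interpolation=2)
o=np.zeros((360,790,3),np.uint8);o[:,:480]=a;o[:300,485:785]=b;cv2.imwrite("pics/crop1.png",o)
E
```

```text
top (288, 198, 10, 10) ((291.9000244140625, 202.80003356933594), (9.391485214233398, 7.155416965484619), 63.43495178222656)
scene (289, 200, 11, 22) ((293.74755859375, 210.52474975585938), (9.552356719970703, 21.59230613708496), 5.710592269897461)
[[310, 237], [309, 237]] [[322, 238], [385, 255], [376, 316], [303, 293]]
[[0.436, -0.24, 0.015], [0.436, -0.237, 0.015]] [ 0.43570685 -0.23838075  0.015     ]
[[0.605, -0.222, 0.015], [0.616, -0.375, 0.015], [0.442, -0.391, 0.015], [0.431, -0.24, 0.015]] [ 0.52359141 -0.30700736  0.015     ]
((309.5, 237.0), (1.0, 0.0), 180.0)
depth mat [[ 0.52892786 -0.30836851  0.02167115]
 [ 0.57383064 -0.34563915  0.01744191]] handle top [[ 0.52042458 -0.17578695  0.17643243]]
r (174.23532104492188, 202.44119262695312) [0.537 0.158 0.03 ] 0.038 0.049
b (197.64706420898438, 196.08822631835938) [0.555 0.089 0.03 ] 0.041 0.05
b (243.62261962890625, 170.8207244873047) [ 0.63  -0.046  0.03 ] 0.03 0.037
b (248.74119567871094, 209.6647186279297) [ 0.515 -0.061  0.03 ] 0.029 0.035
```

View pics/crop1.png

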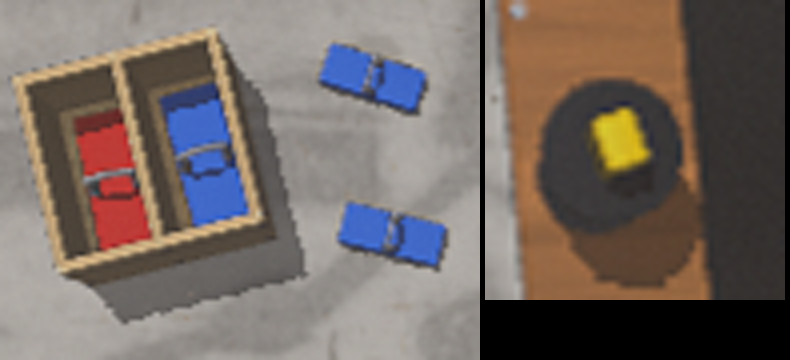

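The crop confirms red in the left bay and the big blue cassette in the right bay, both with bails. The two small blue ones are only about 60 mm long. The yellow handle sits on a black disc next to the mat. Next I take wrist views of the rack, then of the handle, on the way.

```bash
cat >> h.py <<'E'
def Q(psi):
    th=np.pi/2+psi/2; return [np.cos(th),np.sin(th),0,0]   # tool y at world angle 90deg+psi, tool x at 180deg+psi
def snap(tag):
    P=arm.camera_params("wrist");im,d=arm.get_image("wrist");np.savez(tag,im=im,d=d,**{k:np.array(P[k]) for k in("camera_matrix","k1","R","t")})
    cv2.imwrite(f"pics/{tag}.png",im);return P,im,d
def load(tag):
    z=np.load(tag+".npz");P={k:z[k] for k in("camera_matrix","R","t")};P["k1"]=float(z["k1"]);return P,z["im"],z["d"]
E
python3 - <<'E'
from h import *
r=np.radians
arm.goto([.50,.16,.40],Q(r(13)));snap("rk1")
arm.goto([.56,.10,.40],Q(r(13)));snap("rk2")
arm.goto([.515,-.177,.30],Q(r(5)));snap("hd1")
arm.movel([.515,-.215,.30]);snap("hd2")
o=arm.get_obs();print(o["clock"],o["tcp_pos"])
ims=[cv2.imread(f"pics/{n}.png") for n in("rk1","rk2","hd1","hd2")]
cv2.imwrite("pics/quad.png",cv2.resize(np.vstack([np.hstack(ims[:2]),np.hstack(ims[2:])]),(800,600),interpolation=cv2.INTER_AREA))
E
```

```text
4.0417 [ 0.51530685 -0.2143119   0.30001165]
```

View pics/quad.png

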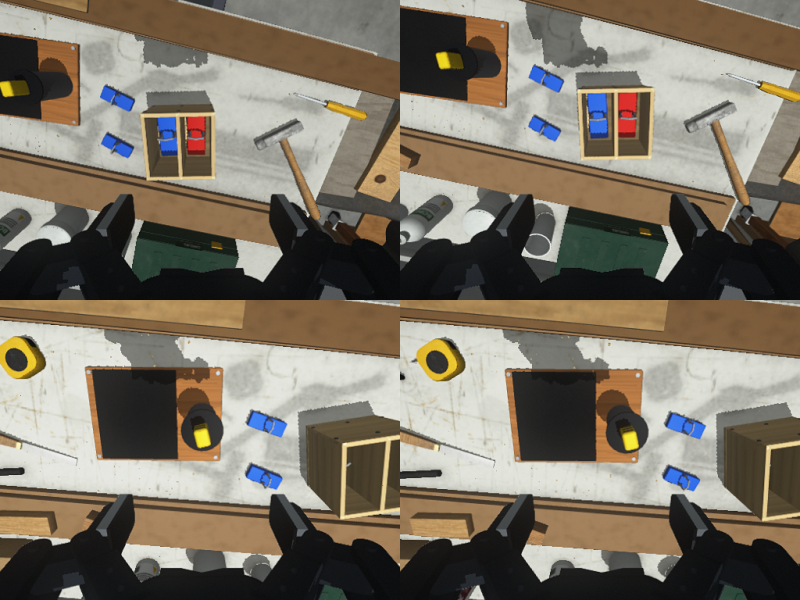

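Rack views: red bail at tile (196,128) in view 1 and (628,117) in view 2, with blue beside it on the left. The handle is at tile (202,436) in view 3 and (629,438) in view 4. Now I extract the numbers.

```bash
cat > m2.py <<'E'
from h import *
def cloud(P,d):
    v,u=np.nonzero(d>0);px=np.c_[u,v];o,D=rays("wrist",px,P);return o+D*d[v,u][:,None],px
for t in("rk1","rk2"):
    P,im,d=load(t);X,px=cloud(P,d)
    near=(abs(X[:,0]-.56)<.14)&(abs(X[:,1]-.125)<.13)
    rim=X[near&(abs(X[:,2]-.135)<.008)];r=cv2.minAreaRect(rim[:,:2].astype(np.float32));print(t,"rim z",np.median(rim[:,2]),r)
    hsv=cv2.cvtColor(im,cv2.COLOR_BGR2HSV);h=hsv[px[:,1],px[:,0]];red=near&((h[:,0]<6)|(h[:,0]>175))&(h[:,1]>150)&(X[:,2]<.06)
    R=X[red];lid=R[abs(R[:,2]-np.median(R[:,2]))<.006];q=cv2.minAreaRect(lid[:,:2].astype(np.float32));print(" lid z",np.median(lid[:,2]),q)
    c=np.array(q[0]);b=near&(np.hypot(*(X[:,:2]-c).T)<.03)&(X[:,2]>.05)&(X[:,2]<.1)
    B=X[b];print(" bail",len(B),np.round(B.mean(0),4),B[:,2].max(),"px",px[b].mean(0)); 
    T=B[B[:,2]>.068];print(" apex",len(T),np.round(T.mean(0),4))
S=[]
for t in("hd1","hd2"):
    P,im,d=load(t);hsv=cv2.cvtColor(im,cv2.COLOR_BGR2HSV);X,px=cloud(P,d)
    m=cv2.inRange(hsv,(20,120,60),(35,255,255));h=m[px[:,1],px[:,0]]>0
    s=h&(np.hypot(X[:,0]-.517,X[:,1]+.177)<.04)&(X[:,2]>.171)
    Y=X[s];pp=px[s].mean(0);S.append((P,pp));print(t,"top z",np.median(Y[:,2]),s.sum(),cv2.minAreaRect(onplane("wrist",px[s],.178,P)[:,:2].astype(np.float32)),pp)
    ds=(np.hypot(X[:,0]-.517,X[:,1]+.177)<.045)&(abs(X[:,2]-.132)<.005)&~h
    print(" disc",ds.sum(),np.median(X[ds,2]),cv2.minEnclosingCircle(X[ds,:2].astype(np.float32)))
    v=hsv[px[:,1],px[:,0],2];k=(v<60)&(abs(X[:,2]-.015)<.006)&(abs(X[:,0]-.525)<.11)&(abs(X[:,1]+.307)<.1)
    print(" mat",k.sum(),np.median(X[k,2]),cv2.minAreaRect(X[k,:2].astype(np.float32)))
(o1,d1),(o2,d2)=[rays("wrist",p,P) for P,p in S];print("tri handle",tri(o1,d1[0],o2,d2[0]))
E
python3 m2.py
```

```text
rk1 rim z 0.13496805889607322 ((0.5670323371887207, 0.13050538301467896), (0.14030683040618896, 0.14347542822360992), 14.227210998535156)
 lid z 0.03207824593524189 ((0.5622565746307373, 0.16121363639831543), (0.0940934270620346, 0.04302101209759712), 13.326876640319824)
 bail 118 [0.5601 0.1524 0.0746] 0.09953279306297474 px [245.37288136 177.52542373]
 apex 90 [0.56   0.1532 0.0795]
rk2 rim z 0.13491789055864786 ((0.5669968128204346, 0.13077622652053833), (0.14026843011379242, 0.14400243759155273), 14.264656066894531)
 lid z 0.032097461048444687 ((0.5581976175308228, 0.1614067256450653), (0.10385485738515854, 0.041379544883966446), 12.986963272094727)
 bail 74 [0.5556 0.1601 0.074 ] 0.08500246137747058 px [292.89189189 150.33783784]
 apex 62 [0.5558 0.1602 0.077 ]
hd1 top z 0.17772528798049056 444 ((0.5161930918693542, -0.17443965375423431), (0.026459071785211563, 0.019832132384181023), 19.31806182861328) [258.82432432 175.37162162]
 disc 1706 0.1321688886800191 ((0.5175176858901978, -0.17431968450546265), 0.03302327170968056)
 mat 11444 0.015332956801849457 ((0.5276029706001282, -0.30489662289619446), (0.17947137355804443, 0.15975625813007355), 4.3289475440979)
hd2 top z 0.1777537985408411 433 ((0.5162410140037537, -0.17518720030784607), (0.026262903586030006, 0.019502343609929085), 18.65841293334961) [294.69284065 178.88452656]
 disc 1686 0.1321348597656677 ((0.5173814296722412, -0.1743055284023285), 0.032890673726797104)
 mat 11420 0.015298554461256636 ((0.5279280543327332, -0.3050203323364258), (0.17895780503749847, 0.15901066362857819), 4.709139823913574)
tri handle (array([ 0.51743304, -0.17438619,  0.17262007]), np.float64(1.054823914604837e-05))
```

Everything matches the text: rim 0.135, lid 0.032, bail top 0.082, handle top 0.178, mat 0.0153. Grasping and lifting the picker, then checking hook direction.

```bash
python3 - <<'E'
from h import *
r=np.radians
arm.goto([.5165,-.1747,.22],Q(r(19)))
arm.movel([.5165,-.1747,.1390],v=.1)
arm.command_gripper(0.0)
o=arm.get_obs();print(o["clock"],o["tcp_pos"],o["gripper_width"],o["finger_force"],o["force"])
arm.movel([.5165,-.1747,.31],v=.15)
o=arm.get_obs();T=np.array(o["tcp_pos"]);print(o["clock"],T,o["gripper_width"],o["force"],o["joint_positions"])
im,d=arm.get_image("scene");cv2.imwrite("pics/sc1.png",cv2.resize(im[60:300,180:420],(480,480)))
v,u=np.nonzero(d>0);oo,D=rays("scene",np.c_[u,v]);X=oo+D*d[v,u][:,None]
for lo,hi in((.20,.27),(.178,.195)):
  s=(np.hypot(*(X[:,:2]-T[:2]).T)<.03)&(X[:,2]>lo)&(X[:,2]<hi);Y=X[s]
  print(s.sum(),np.median(Y,0),(np.median(Y,0)-T)[:2]@[np.cos(r(19)),np.sin(r(19))], Y[:,2].min())
E
```

```text
6.2167 [ 0.51648243 -0.17469598  0.13897435] -5.767883610603556e-05 0.0 [ 0.62790745 -0.00253215  0.97177984]
7.5083 [ 0.51627481 -0.17461597  0.30928797] 7.972154576056259e-05 [0.12005622 0.63626175 0.10329267] [-3.26150652e-01  2.00005539e-01  3.08870635e-01  1.68082035e+00
  9.68053912e-06 -6.57790450e-01]
  return _methods._mean(a, axis=axis, dtype=dtype,
  ret = um.true_divide(
Traceback (most recent call last):
ValueError: zero-size array to reduction operation minimum which has no identity
```

View pics/sc1.png

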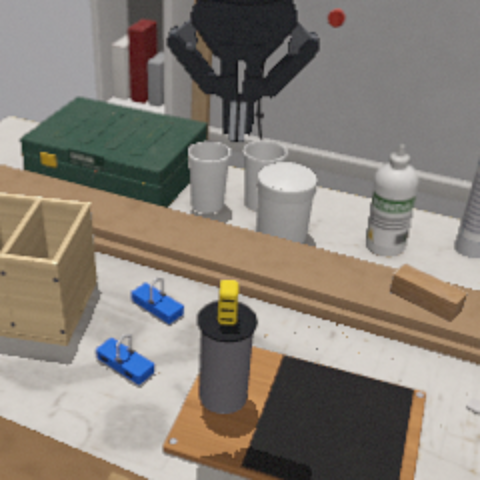

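The picture shows the picker still hanging, handle at crop (229,300), with the shut gripper above it at (240,130). The fingers closed to zero width and missed, so I check where the gripper really is.

```bash
python3 - <<'E'
from h import *
o=arm.get_obs();T=np.array(o["tcp_pos"]);print(o["clock"],T,o["tool_rot"],o["gripper_width"])
ims=[]
for n in("scene","top"):
    P=arm.camera_params(n);im,d=arm.get_image(n)
    for p,c in((T,(0,255,0)),([.5165,-.1747,.178],(255,0,255)),(T+[0,0,.0187],(255,255,0))):
        q=cv2.projectPoints(np.array([p],float),cv2.Rodrigues(np.array(P["R"]))[0],np.array(P["t"],float),np.array(P["camera_matrix"]),np.array([P["k1"],0,0,0,0]))[0].ravel();print(n,q)
        u,v=q.astype(int);im[v,u]=c
    ims.append(cv2.resize(im[60:240,220:370] if n=="scene" else im[120:300,220:370],(400,480),interpolation=0))
cv2.imwrite("pics/tcp.png",np.hstack(ims))
E
```

```text
7.5583 [ 0.51620476 -0.17460538  0.30915136] [-1.65060690e-01  9.86283145e-01  3.34197281e-04 -6.44471374e-04] -7.29326210883103e-05
scene [296.89569496 147.09783912]
scene [293.73308415 202.19956214]
scene [297.4197591 138.117244 ]
top [296.25793079 198.31116363]
top [291.82270036 203.86891275]
top [296.97669161 197.39945875]
```

View pics/tcp.png

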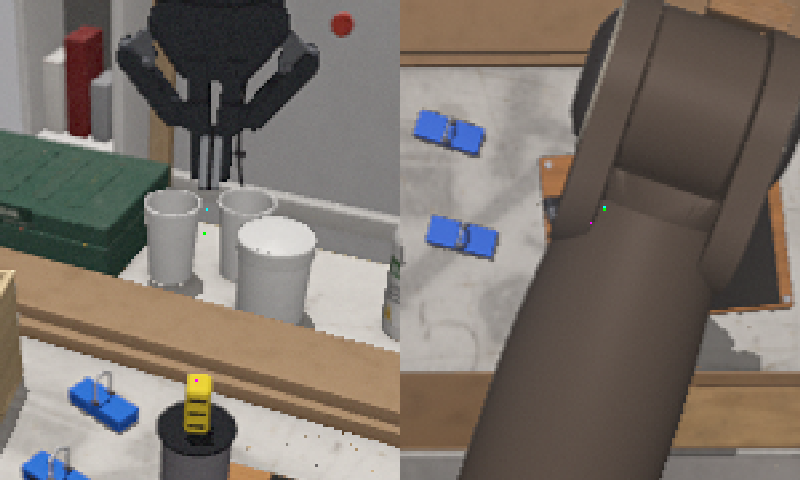

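The fingertips appear at scene pixel (297.6,130.5), where the reported TCP projects to (297,147). So the real tips sit well above the reported TCP. I measure this by depth.

```bash
python3 - <<'E'
from h import *
im,d=arm.get_image("scene");P,wi,wd=snap("w3")
o=arm.get_obs();T=np.array(o["tcp_pos"]);print(T,o["gripper_width"],o["clock"])
v,u=np.nonzero((d>0)&(d<.9));k=(abs(u-298)<30)&(v<175)&(v>70);px=np.c_[u,v][k];oo,D=rays("scene",px);X=oo+D*d[px[:,1],px[:,0]][:,None]
s=(np.hypot(*(X[:,:2]-T[:2]).T)<.06)&(X[:,2]>.25)&(X[:,2]<.42);X=X[s];px=px[s]
for z in np.arange(.29,.40,.01):
    q=X[(X[:,2]>=z)&(X[:,2]<z+.01)]; 
    if len(q):print(round(z,2),len(q),q.min(0).round(3),q.max(0).round(3))
# wrist view: points close to the tool axis
v,u=np.nonzero((wd>0)&(wd<.3));px=np.c_[u,v];oo,D=rays("wrist",px,P);X=oo+D*wd[v,u][:,None]
s=np.hypot(*(X[:,:2]-T[:2]).T)<.03;q=X[s];print(len(q),q.min(0),q.max(0)) 
i=q[:,2].argmin();print(q[i],px[s][i])
E
```

```text
[ 0.51628102 -0.17460945  0.30949734] 7.014951514144495e-05 7.7583
0.34 3 [ 0.506 -0.177  0.348] [ 0.507 -0.173  0.349]
0.35 58 [ 0.502 -0.188  0.35 ] [ 0.514 -0.165  0.36 ]
0.36 85 [ 0.503 -0.19   0.36 ] [ 0.514 -0.164  0.37 ]
0.37 87 [ 0.503 -0.189  0.37 ] [ 0.514 -0.164  0.38 ]
0.38 86 [ 0.501 -0.192  0.38 ] [ 0.523 -0.162  0.39 ]
0.39 180 [ 0.494 -0.209  0.39 ] [ 0.522 -0.146  0.4  ]
0.4 291 [ 0.49 -0.22  0.4 ] [ 0.536 -0.14   0.41 ]
19050 [ 0.49038668 -0.20455964  0.35286109] [ 0.53405845 -0.14466151  0.44410385]
[ 0.50762474 -0.18225406  0.35286109] [248 236]
```

Both cameras put the shut tips 40 mm above the reported TCP (0.350 against 0.3095), with xy in agreement. I correct for that height, regrasp under force guard and check again.

```bash
cat >> h.py <<'E'
DZ=0.040
def scenecloud():
    im,d=arm.get_image("scene");v,u=np.nonzero(d>0);px=np.c_[u,v];o,D=rays("scene",px);return im,o+D*d[v,u][:,None],px
E
cat > g.py <<'E'
from h import *
r=np.radians
arm.command_gripper(.085)
print(arm.movel([.5168,-.1745,.101],v=.12,f_stop=8))
arm.command_gripper(0.0)
o=arm.get_obs();print(o["clock"],o["tcp_pos"],o["gripper_width"],o["finger_force"],o["force"])
if o["gripper_width"]>.015:
    arm.movel([.5168,-.1745,.26],v=.15)
    o=arm.get_obs();T=np.array(o["tcp_pos"]);print(o["clock"],T,o["gripper_width"],o["force"])
im,X,px=scenecloud();T=np.array(o["tcp_pos"])
cv2.imwrite("pics/sc2.png",cv2.resize(im[60:300,200:380],(450,600)))
hsv=cv2.cvtColor(im,cv2.COLOR_BGR2HSV);h=hsv[px[:,1],px[:,0]]
n=np.hypot(*(X[:,:2]-T[:2]).T)<.045
y=n&(h[:,0]>=20)&(h[:,0]<=35)&(h[:,1]>120);print("yellow z",X[y,2].min(),X[y,2].max())
for z in np.arange(.13,.33,.01):
    q=X[n&(X[:,2]>=z)&(X[:,2]<z+.01)]
    if len(q):m=q.mean(0);print(round(z,2),len(q),m.round(3),"along",np.round((q[:,:2]-T[:2])@[np.cos(r(19)),np.sin(r(19))],3)[[0,-1]])
E
python3 g.py
```

```text
False
11.0417 [ 0.51692445 -0.17453902  0.10117492] 0.01972009650547767 58.818281292915344 [-0.50556771  0.572812    0.45887331]
12.25 [ 0.51647111 -0.17437759  0.2590356 ] 0.019716225547283986 [-0.57230964  0.00816208 -1.58688283]
yellow z 0.2883515648510104 0.3357105480240245
0.18 10 [ 0.509 -0.177  0.187] along [ 0.011 -0.015]
0.19 11 [ 0.502 -0.179  0.195] along [-0.015 -0.016]
0.2 13 [ 0.502 -0.178  0.205] along [-0.012 -0.016]
0.21 11 [ 0.502 -0.179  0.215] along [-0.014 -0.015]
0.22 13 [ 0.502 -0.179  0.225] along [-0.014 -0.018]
0.23 12 [ 0.501 -0.179  0.236] along [-0.015 -0.015]
0.24 15 [ 0.502 -0.178  0.245] along [-0.014 -0.015]
0.25 13 [ 0.502 -0.179  0.255] along [-0.015 -0.016]
0.26 18 [ 0.504 -0.178  0.266] along [-0.009 -0.015]
0.28 380 [ 0.505 -0.178  0.288] along [ 0.021 -0.031]
0.29 48 [ 0.506 -0.179  0.295] along [ 0.013 -0.031]
0.3 106 [ 0.506 -0.177  0.306] along [-0.007 -0.012]
0.31 127 [ 0.506 -0.177  0.315] along [-0.005 -0.012]
0.32 124 [ 0.506 -0.178  0.325] along [-0.008 -0.009]
```

View pics/sc2.png

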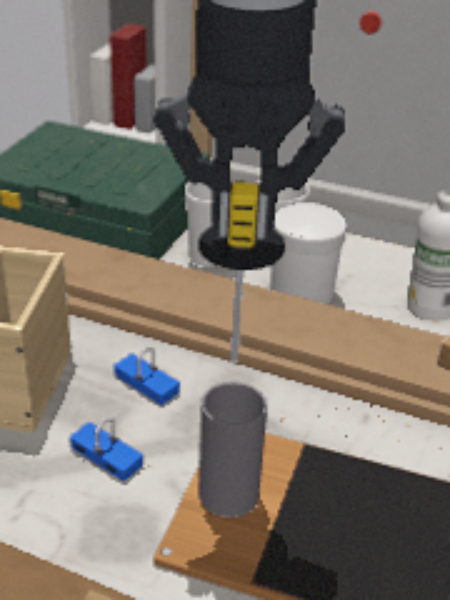

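The picker is held (width 19.7 mm). The rod is at -15 mm along yaw 19°, so hook +x points to yaw +19°, and the hook bottom is near z=0.18 as expected. Next, the fishing step, checking the height offset again over the rack first.

```bash
cat >> h.py <<'E'
OZ=0.156-0.1012   # picker origin above reported TCP
def chk(psi):
    im,X,px=scenecloud();o=arm.get_obs();T=np.array(o["tcp_pos"]);u=np.array([np.cos(psi),np.sin(psi)])
    n=np.hypot(*(X[:,:2]-T[:2]).T)<.045;z=X[:,2]-T[2]-OZ
    d=n&(abs(z+.024)<.02)&(np.hypot(*(X[:,:2]-T[:2]).T)>.02);rod=n&(z>-.10)&(z<-.04)
    w=X[rod][:,:2]-T[:2]
    print("clock",o["clock"],"T",T.round(4),"disc z err",(np.median(z[d])+.024).round(4),"rod along/across",np.median(w@u).round(4),np.median(w@[-u[1],u[0]]).round(4),rod.sum(),"F",np.round(o["force"],2),"w",round(o["gripper_width"],4))
    return im,X,px
E
cat > f.py <<'E'
from h import *
psi=np.radians(13.5);u=np.array([np.cos(psi),np.sin(psi)])
B=np.array([.5575,.161]);E=B-.030*u
arm.movel([.5165,-.1744,.285],v=.15)
arm.movel([*E,.275],Q(psi),v=.22)
chk(psi);P,im,d=snap("w5")
v,uu=np.nonzero(d>0);px=np.c_[uu,v];o,D=rays("wrist",px,P);X=o+D*d[v,uu][:,None]
s=(np.hypot(*(X[:,:2]-B).T)<.03)&(X[:,2]>.06)&(X[:,2]<.1);print("bail",s.sum(),X[s].mean(0) if s.any() else "")
q=X[(np.hypot(*(X[:,:2]-B).T)<.07)&(X[:,2]>.12)&(X[:,2]<.275)&(np.abs((X[:,:2]-E)@[-u[1],u[0]])<.02)&(np.abs((X[:,:2]-E)@u)<.03)]
if len(q):print("hook",len(q),q.min(0),q.max(0))
E
python3 f.py
```

```text
clock 14.3083 T [0.5284 0.1532 0.2751] disc z err -0.0011 rod along/across -0.014 -0.0018 68 F [-0.44 -0.17 -1.59] w 0.0191
bail 126 [0.55786767 0.1523794  0.07548508]
hook 108 [0.51265722 0.14825813 0.20423724] [0.51619095 0.15406623 0.24813958]
```

View pics/w5.png

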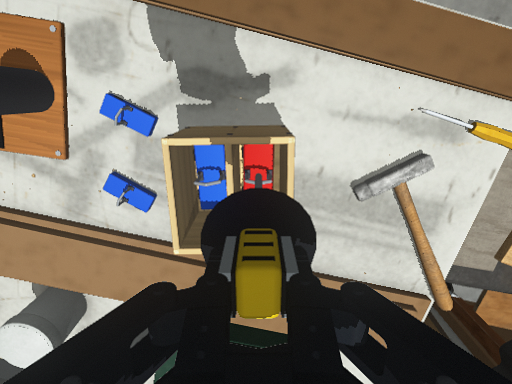

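The view shows the rack with blue at (210,178) and the red bail at about (258,180). It lies directly in line with the rod at (258,183), so lateral alignment is right. Lowering, hooking and lifting.

```bash
cat > f2.py <<'E'
from h import *
psi=np.radians(13.5);u=np.array([np.cos(psi),np.sin(psi)])
B=np.array([.5575,.161]);E=B-.030*u
def st(m):
    o=arm.get_obs();print(m,round(o["clock"],2),np.round(o["tcp_pos"],4),np.round(o["force"],2))
h=arm.movel([*E,.176-OZ],v=.12,f_stop=5);st(("down",h))
if not h:
    h=arm.movel([*(B+.000*u),.176-OZ],v=.05,f_stop=4);st(("fwd",h))
    arm.movel([*B,.215-OZ],v=.05);st("lift1")
E
python3 f2.py
```

```text
('down', False) 15.79 [0.5288 0.1541 0.122 ] [ 0.19 -0.1  -0.25]
('fwd', False) 16.54 [0.5574 0.161  0.121 ] [-0.2   0.25 -1.82]
lift1 17.48 [0.5573 0.1609 0.1597] [ 0.06  0.43 -1.77]
```

```bash
python3 - <<'E'
from h import *
F=[]
for i in range(10): arm.sleep(.03);F.append(arm.get_obs()["force"])
print(np.mean(F,0),np.std(F,0))
P,im,d=snap("w6")
hsv=cv2.cvtColor(im,cv2.COLOR_BGR2HSV);v,u=np.nonzero((d>0));px=np.c_[u,v];o,D=rays("wrist",px,P);X=o+D*d[v,u][:,None]
h=hsv[v,u];red=((h[:,0]<6)|(h[:,0]>175))&(h[:,1]>150)&(np.hypot(X[:,0]-.5575,X[:,1]-.161)<.09)
print(red.sum(),X[red].min(0),X[red].max(0),np.median(X[red],0)); print(np.percentile(X[red,2],[5,25,50,75,95]))
E
```

```text
[-0.02596364 -0.00831383 -2.65204708] [0.47826351 0.64651691 0.6054409 ]
2255 [0.5029213  0.12836523 0.00726416] [0.579224   0.18467477 0.19033076] [0.5323031  0.1554911  0.04215264]
[0.04066782 0.04159869 0.04215264 0.04271802 0.04356375]
```

The lid is now at z=0.042, 10 mm up, so it is hooked. Lifting slowly and carrying it to the mat.

```bash
cat >> h.py <<'E'
def red(tag,C):
    P,im,d=snap(tag);hsv=cv2.cvtColor(im,cv2.COLOR_BGR2HSV);v,u=np.nonzero(d>0);px=np.c_[u,v];o,D=rays("wrist",px,P);X=o+D*d[v,u][:,None]
    h=hsv[v,u];r=((h[:,0]<6)|(h[:,0]>175))&(h[:,1]>150)&(np.hypot(*(X[:,:2]-C).T)<.1);R=X[r]
    if not len(R):print("no red");return
    zm=np.median(R[:,2]);L=R[abs(R[:,2]-zm)<.015];c=np.linalg.lstsq(np.c_[L[:,:2]-C,np.ones(len(L))],L[:,2],rcond=None)[0]
    print(tag,len(L),"lid z",zm.round(4),"tilt deg",np.degrees(c[:2]).round(1),cv2.minAreaRect(L[:,:2].astype(np.float32)))
E
python3 - <<'E'
from h import *
psi=np.radians(13.5);B=[.5575,.161];M=[.5277,-.305]
arm.movel([*B,.31],v=.08);red("c1",np.array(B))
arm.movel([*M,.31],Q(np.radians(4.5)),v=.11)
red("c2",np.array(M));arm.sleep(.8);red("c3",np.array(M));chk(np.radians(4.5))
E
```

```text
c1 2455 lid z 0.1918 tilt deg [-0.3 -0.5] ((0.5388872027397156, 0.15728262066841125), (0.07326646149158478, 0.043654926121234894), 12.385382652282715)
c2 2473 lid z 0.1922 tilt deg [ 0.5 -0.4] ((0.5088158249855042, -0.30615562200546265), (0.07275641709566116, 0.044533565640449524), 3.535320997238159)
c3 2474 lid z 0.1921 tilt deg [ 0.4 -0.3] ((0.5087988376617432, -0.30630776286125183), (0.07295704632997513, 0.044550247490406036), 3.814789056777954)
clock 25.275 T [ 0.5277 -0.305   0.31  ] disc z err -0.0011 rod along/across -0.0147 -0.0005 109 F [ 0.06  0.68 -2.41] w 0.0192
```

Stable, level, and centred within 1–2 mm. Setting it down and unhooking.

```bash
python3 - <<'E'
from h import *
psi=np.radians(4.5);u=np.array([np.cos(psi),np.sin(psi)]);M=np.array([.5287,-.304])
arm.movel([*M,.165],v=.08);arm.movel([*M,.150],v=.02);arm.movel([*M,.138],v=.04)
red("c4",M);o=arm.get_obs();print(o["clock"],o["force"],o["tcp_pos"])
print(arm.movel([*(M-.034*u),.138],v=.05,f_stop=5))
arm.movel([*(M-.034*u),.27],v=.12)
red("c5",M);chk(psi)
E
```

```text
c4 2644 lid z 0.0391 tilt deg [1.3 0.2] ((0.5065049529075623, -0.3049660921096802), (0.06532863527536392, 0.04438449442386627), 4.106957912445068)
28.6417 [ 0.27729882  0.57824619 -0.71001405] [ 0.528586   -0.30396052  0.137837  ]
False
c5 1239 lid z 0.0391 tilt deg [1.7 0.3] ((0.5079917907714844, -0.30460548400878906), (0.06959771364927292, 0.04498786851763725), 5.655746936798096)
clock 30.825 T [ 0.4945 -0.3065  0.2691] disc z err -0.0012 rod along/across -0.0151 -0.0001 96 F [-0.16 -0.23 -0.31] w 0.0194
```

```bash
python3 - <<'E'
from h import *
psi=np.radians(19);C=[.5168,-.1745]
arm.movel([*C,.27],Q(psi),v=.15);chk(psi)
h=arm.movel([*C,.107],v=.1,f_stop=6);print(h)
if not h:
    print(arm.movel([*C,.0995],v=.02,f_stop=5),arm.get_obs()["tcp_pos"],arm.get_obs()["force"])
    arm.command_gripper(.085)
    arm.movel([*C,.27],v=.12)
    arm.movel([.40,-.17,.30],v=.15)
im,X,px=scenecloud();hsv=cv2.cvtColor(im,cv2.COLOR_BGR2HSV);hh=hsv[px[:,1],px[:,0]]
y=(hh[:,0]>=20)&(hh[:,0]<=35)&(hh[:,1]>120)&(np.hypot(*(X[:,:2]-C).T)<.05);print(X[y].min(0),X[y].max(0),arm.get_obs()["clock"])
snap("fin");w=cv2.imread("pics/fin.png")
cv2.imwrite("pics/final.png",np.hstack([cv2.resize(im[130:330,180:420],(432,360)),cv2.resize(w,(368,360))]))
E
```

```text
clock 31.9167 T [ 0.5167 -0.1752  0.2699] disc z err -0.0011 rod along/across -0.0148 0.0009 82 F [ 0.49 -0.93 -0.71] w 0.0193
False
True [ 0.51711944 -0.1745897   0.10117566] [-0.9984622  -1.38451737  4.05709809]
[ 0.50061975 -0.18633864  0.12851548] [ 0.54616439 -0.16237781  0.17828479] 37.2833
```

View pics/final.png

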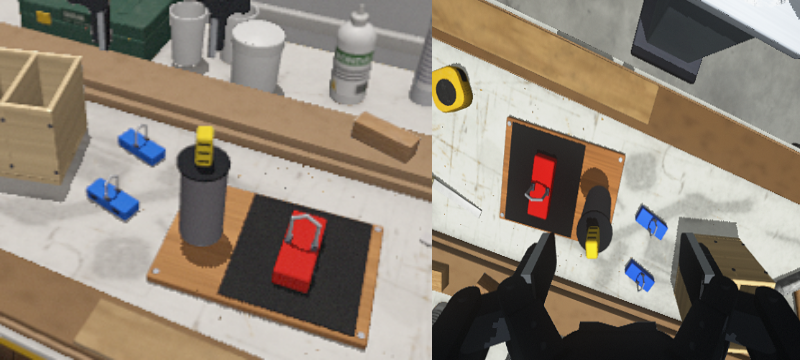

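The red cassette stands upright in the middle of the mat, at crop (300,248). The picker hangs in its tube with the handle at (204,147), handle top at z=0.178, and the gripper is clear.

```bash
python3 -c "
from cell import arm
print(arm.hand_in())"
```

```text
the job is handed in; nothing more can be done
None
```

The red cassette stands upright in the middle of the mat, the picker hangs back in its tube and is released, the blue cassette was left in its bay, and I handed the job in at about 37 s; the first grasp closed on air because the fingertips sit 40 mm above the reported TCP, which I measured and corrected.

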